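# Gauge the keyway of a chocked shaft and give the verdict

### The job

Chock the aluminium shaft by pushing the yellow chock up against it, then press the orange pad fully down so that the stop drops and the shaft rests on the chock without rolling away, then slide the depth gauge sideways until its probe is over the middle of the keyway, and press the gauge down until its foot sits flat on the shaft. Leave the gauge seated, read its dial, and slide the white marker onto the middle of the green plate if the keyway is at least 8 mm deep (needle in the green part) or of the red plate if it is shallower (needle in the red part). Do not disturb the other things on the bench.

Things in the scene. Friction and masses are not known exactly. Their poses are not given: they have to be found in the camera images.
- station: fixed blue base 270 x 290 x 10 mm; origin on the bench under the shaft's axis (base from x -155 to +115 mm); x away from the robot, uphill, y left along the shaft. Rails at y +-55 mm fall 8 degrees to -x, lips at x -90 mm, 42 mm high; dark fixed stops close uphill of the shaft, 56 mm high. Beam at x 90 mm, 131 mm high, on posts at y +-125 mm, carries the gauge
- shaft: loose turned aluminium shaft, diameter 50, length 160 mm, about 0.8 kg, lying across the rails along the station's y, its axis 55 mm above the bench. Origin at its middle, on its axis; y along the axis, z up through the keyway. It starts leaning against the raised stop and would roll down the rails if the stop went down first
- keyway (a point): middle of the mouth of the keyway on top of the shaft, 24 mm above the shaft's axis (79 mm above the bench); the keyway is 60 mm long along the shaft's y, 14 mm wide, 4 to 12 mm deep, the depth differs each time. Axes as the shaft's
- chock (a joint): how far the yellow chock has been slid uphill along the station's x (m), 0 to 0.055; it touches the shaft at 0.045 (up to 2 mm short of it is fine). It takes about 6 N to slide, and stays where it is left
- chock_back (a point): middle of the chock's upright back face (40 mm wide along y, from 16 to 66 mm above the bench), this point 46 mm above the bench; push it along the station's +x. The chock is 51 mm long and 50 mm tall, between two thin guide strips on the base
- drop_stop (a joint): how far the stop has been pressed down (m), 0 raised, 0.018 fully down; takes about 6 N and stays where it is left. Two orange fingers at y = +-35 mm hold the shaft on its downhill side
- stop_pad (a point): centre of the top of the orange press pad (38 mm across) on the station's right (-y) side, 66 mm above the bench when raised; press it straight down 18 mm
- carriage (a joint): position of the gauge's carriage along the station's y (m), -0.072 to 0.072; starts parked at the +y end and takes about 4 N to slide; stays where it is left. Gauge, dial and probe move with it
- gauge_pad (a point): centre of the top of the gauge's black palm block, 36 (x) x 40 (y) x 30 mm tall, above the probe; 195 mm above the bench when raised. Push its side (faces 20 mm either side in y) to slide the gauge, press its top to lower it (7 N, plus up to 2 N from the probe's spring). The dial, 70 mm across, begins 61 mm behind its centre in x, 203 mm high
- gauge_foot (a point): centre of the underside of the gauge's steel foot (36 x 30 mm), 114 mm above the bench when raised; it sits flat on the shaft at 79 mm, 35 mm lower, and stays where it is left
- probe_tip (a point): tip of the gauge's brass probe, 6 mm across, sprung: it stands 14 mm out of the foot when free and is pushed back in by what it touches
- needle (a joint): angle of the black dial needle (rad), clockwise from above; 0 while the probe is free (needle to the station's +y), 0.2 rad per mm the probe is pushed in. Foot seated: depth in mm = 14 - needle / 0.2; 8 mm reads 1.2 rad, where the dial's green part (deeper) meets the red (shallower). Needle 24 mm long, its axis 96 mm behind the palm block's centre in x
- board: fixed grey verdict board 230 x 90 x 10 mm; origin under its centre, x along its length, which is the marker's track
- marker (a joint): position of the white marker along the board's x (m), -0.085 to 0.085, starts near 0; takes about 3 N, stays where it is left
- marker_top (a point): centre of the top of the white marker, 58 mm above the bench; its upper part is 30 mm (x) by 32 mm (y) by 35 mm tall on a foot 40 mm square and 10 mm tall
- green_plate: green plate 56 x 76 mm, 2 mm thick, on one end of the board, 70 mm from its middle; origin at its centre
- red_plate: red plate, the same, on the other end of the board; which end is which changes
- spray_can: spray can 66 mm across, 200 mm tall; leave alone
- spanner: spanner 170 mm long, lying between station and board, near side; leave alone
- screwdriver: green screwdriver 190 mm long; leave alone
- chip_brush: brush 180 mm long; leave alone
- parallel: steel bar 150 x 14 x 28 mm; leave alone
- gauge_box: wooden box 100 x 70 x 35 mm; leave alone
Not all that is in view belongs to the job. Leave any blue look-alike of the board alone.

How it is judged:
By the outcome, as a careful person would: the job done as asked, in the order asked, and still so for the second after the job is handed in, with the robot touching nothing.
It also fails if it takes over 58 s, if anything falls off the work surface, if the arm or the gripper's body presses on something with over 40 N, if the wrist force passes 120 N, or if a joint passes its speed limit or range.

### The arm

A 6-joint arm with a two-finger parallel gripper is mounted at the origin on the work surface. World frame = base frame: x ahead of the robot, y to its left, z up, the work surface at z = 0. Lengths are in mm, angles in rad, forces in N, time in s.
With the tool pointing down it reaches from about 275 to 725 mm from the base axis. Payload 5.6 kg.
Tool frame: the origin (TCP) lies between the finger pads; the fingertips stand 19 mm ahead of it and the grasp point (between the pads) is the TCP; y points along the fingers, z is the direction in which the jaws open and shut, and the axes are right-handed (so a half turn about y gives the same grasp; the last joint's range is limited). The gripper opens to 85 mm and grips with 20 to 120 N. Pads are 22 mm wide; open, the fingers measure 114 mm over their backs; the gripper's body (76 mm by 85 mm) begins 54 mm behind the grasp point. The pads swing forward as they close: fully open they stand 13 mm farther back than shut.
Start: joints at [1.392, 0.255, 0.108, 0, -1.424, -0.285], TCP at [246.016, 491.904, 250.283] pointing down, gripper open.
Joint ranges: [-2.95, 2.95], [-1.21, 1.97], [-1.09, 1.5], [-2.87, 1.71], [-2.94, -0.07], [-3.05, 3.05]. Speed limits (rad/s): [2.57, 2.57, 3.14, 3.14, 3.14, 3.14].

### API

Orientations are given as a unit quaternion [x, y, z, w].
In Python, from rig import state, imaging, ticket gives the robot as it stands.
- The arm moves only by the shell command python3 -m crank 'ROWS' [OPENING] [FORCE]. ROWS is JSON, a list of rows, each a list of 4 numbers: the shift along the tool's x, y, z in m, then the turn about the tool's y in degrees. A call has 1 to 10 rows; each row is the pose to reach, as a shift and turn from the pose measured when the call began, along the tool's axes at that moment; what a row does not reach only later rows make up. A row lasts 1/10 s, in which the tool goes at most 50 mm and 8.59 degrees, less where a joint would pass 70% of its speed; a pose out of reach is approached as far as the arm can. A call with a gripper value outside its range is refused whole. OPENING is the finger opening in m, from 0 to 0.0854, set as the call begins (- or left out, the last holds). The fingers move at their own pace and stop on an object; FORCE is the grip in N (left out, the last holds). Time passes only in rows, so rows that repeat a pose let the fingers close. It gives the time, the measured TCP pose, the force and the opening at its end, in the units of the state.
- state(): the state, without advancing time (a new reading comes with each control period).
- imaging.camera(name): name is "side" or "top"; returns a dict with "img" (480x640x3 uint8, blue, green, red), "K" (3x3 intrinsics, pixels), "k1" (the pictures are not rectified: a ray, as slopes to the right and down, at radius r is drawn at 1 + k1 r^2 times it, then the intrinsics apply), "extrinsics" (4x4, takes a point from camera to world coordinates). Camera axes: x right, y up, looking along -z (the intrinsics and any distortion apply to the point x, -y, -z); pixel columns grow to the right and rows downward; lengths in mm; the calibration is good to about 2 mm. A picture is of the moment at which its call begins. There is no depth.
- ticket.close_job(): hands the job in, once; it reports no verdict.
The state is a dict: "time": time; "joint_positions": joint angles; "dq": joint speeds; "effort": joint torques, N m; "eef_pos": TCP position; "tcp_rot": TCP orientation; "ft_force": force on the tool from outside, world axes, zero at the start; "torque": the same for the moment, N m; "finger_gap": finger opening in mm.
Only numpy, scipy, OpenCV 4.12 (cv2) and the standard library are available. Lean on these libraries where they do the work, as an engineer would, in place of code of your own. Each camera call takes 0.05 s, during which the arm holds its last target. There are 200 camera calls.

## Working session

There is one attempt and no reset: what is moved stays moved. The work goes in short steps, Python scripts to look and compute and a shell command to move; the robot and the scene stay as the last step left them, time stands still between calls to the robot, and variables do not carry over. Pictures are saved under pics/ and viewed, about 8 in all and at most 12, crops included, and the job is handed in when it is done.

```bash
mkdir -p pics; ls; python3 - <<'E'
from rig import state, imaging
import cv2, numpy as np
s=state(); print({k:np.round(v,3).tolist() for k,v in s.items()})
for n in("side","top"):
    c=imaging.camera(n); cv2.imwrite(f"pics/{n}0.png",c["img"]); print(n,c["K"],c["k1"],np.round(c["extrinsics"],4).tolist())
E
```

```text
pics
{'time': 0.0, 'joint_positions': [1.392, 0.256, 0.107, -0.0, -1.424, -0.285], 'dq': [-0.0, -0.0, 0.0, -0.0, -0.002, 0.0], 'effort': [-0.0, -38.662, 23.794, 5.365, -0.006, 0.0], 'eef_pos': [245.759, 491.516, 249.379], 'tcp_rot': [-0.162, -0.688, 0.689, 0.163], 'ft_force': [-0.514, -0.188, 0.746], 'torque': [0.028, 0.059, 0.013], 'finger_gap': 85.251}
side [[458.51523564   0.         305.20107425]
 [  0.         458.51523564 247.52195408]
 [  0.           0.           1.        ]] -0.006768837775922687 [[0.7279, 0.365, -0.5804, -118.5597], [-0.6856, 0.3963, -0.6107, -621.9059], [0.0071, 0.8425, 0.5387, 659.819], [0.0, 0.0, 0.0, 1.0]]
top [[549.70636486   0.         317.02657726]
 [  0.         549.70636486 242.27782594]
 [  0.           0.           1.        ]] 0.04899166460835479 [[0.0081, 0.9817, -0.1903, 242.0606], [-1.0, 0.0089, 0.0036, -24.6249], [0.0052, 0.1903, 0.9817, 1326.7488], [0.0, 0.0, 0.0, 1.0]]
```

View pics/side0.png

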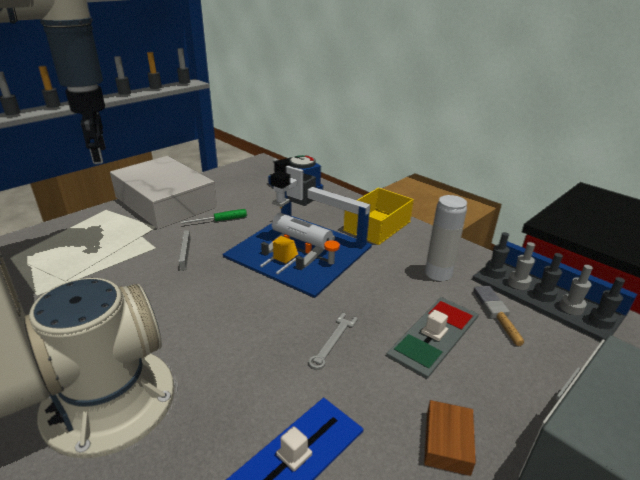

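View pics/top0.png

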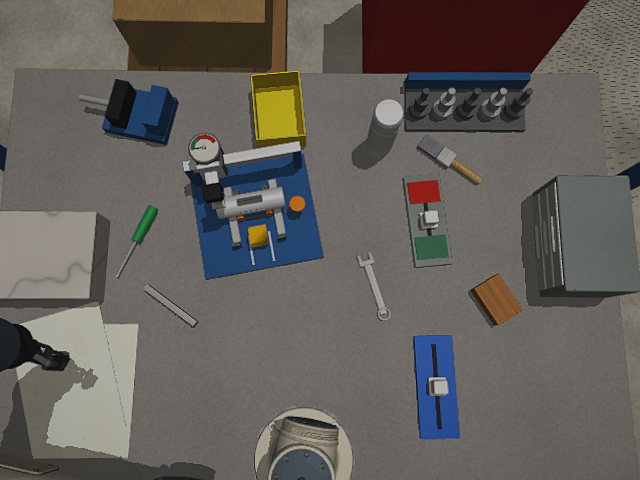

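The side view shows the station at about (298,245). The top view shows it at about (258,210), with the chock at (258,237), orange pad (297,204), gauge palm block (213,190) and dial (205,150). There are two candidate boards in the top view: the grey one with red and green plates at (428,222), and a blue one without plates at (437,387). The grey board fits the description, and the blue one is the look-alike.

```bash
cat > h.py <<'E'
import numpy as np, cv2
from rig import state, imaging
from scipy.spatial.transform import Rotation as R
def ray(c,uv):
    p=cv2.undistortPoints(np.float64(uv).reshape(-1,1,2),c["K"],np.array([c["k1"],0,0,0.]))[:,0]
    d=np.c_[p[:,0],-p[:,1],-np.ones(len(p))]; E=c["extrinsics"]
    return E[:3,3],d@E[:3,:3].T
def onz(c,uv,z):
    o,d=ray(c,uv); return (o+d*((z-o[2])/d[:,2])[:,None])[:,:2]
def proj(c,P):
    E=c["extrinsics"]; q=(np.atleast_2d(P)-E[:3,3])@E[:3,:3]; q=np.c_[q[:,0],-q[:,1],-q[:,2]]
    return cv2.projectPoints(q,np.zeros(3),np.zeros(3),c["K"],np.array([c["k1"],0,0,0.]))[0][:,0]
def mask(img,lo,hi,box=None):
    m=cv2.inRange(cv2.cvtColor(img,cv2.COLOR_BGR2HSV),lo,hi)
    if box: k=np.zeros_like(m); x0,y0,x1,y1=box; k[y0:y1,x0:x1]=255; m&=k
    return m
def big(m):
    cs=cv2.findContours(m,cv2.RETR_EXTERNAL,cv2.CHAIN_APPROX_NONE)[0]
    return max(cs,key=cv2.contourArea)[:,0].astype(float)
def mid(cnt):
    M=cv2.moments(cnt.astype(np.float32).reshape(-1,1,2)); return np.array([M['m10'],M['m01']])/M['m00']
E
python3 - <<'E'
from h import *
c=imaging.camera("top"); im=c["img"]
for n,lo,hi,z,box in [("base",(100,100,40),(125,255,255),10,(180,130,335,285)),("orange",(5,150,120),(18,255,255),66,(285,190,310,215)),
  ("chock",(19,120,120),(32,255,255),66,(240,220,280,260)),("red",(0,150,60),(6,255,255),12,(395,170,460,270)),("red2",(172,150,60),(180,255,255),12,(395,170,460,270)),("green",(50,60,40),(85,255,255),12,(395,170,460,270)),
  ("white",(0,0,190),(180,40,255),58,(410,200,450,240)),("block",(0,0,0),(180,255,40),195,(195,170,230,210)),("grey",(70,8,60),(105,60,160),10,(395,165,465,275))]:
    m=mask(im,lo,hi,box)
    try: k=big(m)
    except Exception: print(n,"none"); continue
    w=onz(c,k,z).astype(np.float32); r=cv2.minAreaRect(w)
    print(n,len(k),"px",np.round(mid(k),1) if len(k)>5 else "","rect",np.round(r[0],1),np.round(r[1],1),round(r[2],1),"corners",np.round(cv2.boxPoints(r)).tolist())
    
cv2.imwrite("pics/a.png",np.hstack([cv2.resize(im[125:290,170:340],None,fx=3,fy=3,interpolation=3),cv2.resize(im[165:280,390:470],(290,495))]))
E
```

```text
base 859 px [258.1 221.2] rect [568.1 128.2] [277.3 296.9] 11.2 corners [[403.0, 247.0], [461.0, -44.0], [733.0, 10.0], [675.0, 301.0]]
orange 42 px [296.9 203.2] rect [580.8  19. ] [34.3 33.2] 0.7 corners [[563.0, 35.0], [564.0, 2.0], [598.0, 3.0], [598.0, 36.0]]
chock 58 px [256.8 233.2] rect [505.9 110.3] [39. 42.] 12.2 corners [[482.0, 127.0], [491.0, 86.0], [529.0, 94.0], [521.0, 135.0]]
red 100 px [423.4 191.5] rect [ 627.5 -291.8] [55.1 75.9] 6.1 corners [[596.0, -257.0], [604.0, -332.0], [659.0, -327.0], [651.0, -251.0]]
red2 none
green 103 px [431.  246.8] rect [ 488.3 -306.5] [55.6 76.2] 6.1 corners [[457.0, -272.0], [465.0, -347.0], [520.0, -341.0], [512.0, -266.0]]
white 3 px  rect [ 559.9 -274.2] [2.4 2.4] 88.5 corners [[559.0, -275.0], [561.0, -275.0], [561.0, -273.0], [559.0, -273.0]]
block 68 px [212.3 192.6] rect [566.6 194.3] [41. 43.] 9.2 corners [[543.0, 212.0], [550.0, 170.0], [590.0, 176.0], [583.0, 219.0]]
grey 185 px [425.2 190.6] rect [ 628.3 -291.2] [70.3 88.8] 5.7 corners [[589.0, -250.0], [598.0, -339.0], [668.0, -332.0], [659.0, -244.0]]
```

View pics/a.png

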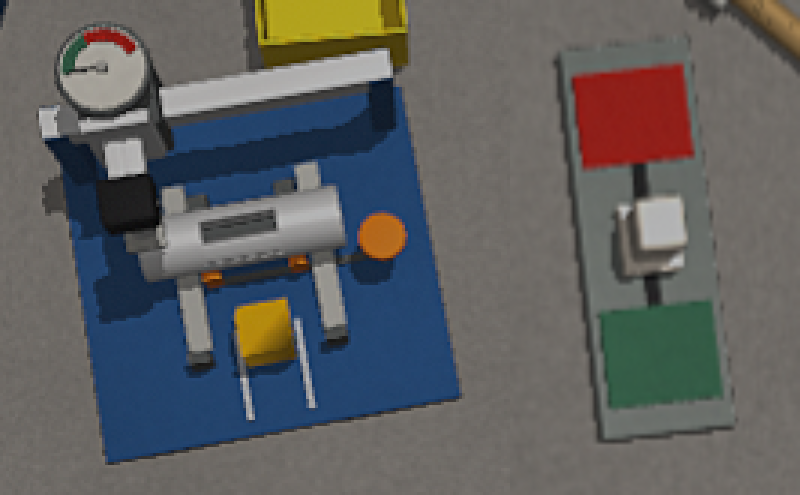

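```bash
python3 - <<'E'
from h import *
c=imaging.camera("top"); im=c["img"]
m=mask(im,(100,100,40),(125,255,255),(180,130,335,285)); k=big(m)
w=onz(c,k,10)
def fit(p):
    vx,vy,x,y=cv2.fitLine(p.astype(np.float32),cv2.DIST_HUBER,0,.01,.01)[:,0]; return np.array([x,y]),np.array([vx,vy])
a=np.radians(11.2)
for it in range(2):
    X=np.array([np.cos(a),np.sin(a)]);Y=np.array([-X[1],X[0]])
    wx,wy=w@X,w@Y
    near=w[(wx<np.percentile(wx,2)+12)&(wy>wy.min()+25)&(wy<wy.max()-25)&(wx<wx.min()+9)]
    p,v=fit(near); v*=np.sign(v[1]); a=np.arctan2(-v[0],v[1]); print("near",len(near),np.degrees(a),p@X)
X=np.array([np.cos(a),np.sin(a)]);Y=np.array([-X[1],X[0]]); wx,wy=w@X,w@Y
x0=np.median(near@X)
for s in (1,-1):
    q=(s*wy); sel=(wx>x0+15)&(wx<x0+110)&(q>q[(wx<x0+100)].max()-8); print("side",s,sel.sum(),np.median(wy[sel]),np.degrees(np.polyfit(wx[sel],wy[sel],1)[0]))
    if s>0:yl=np.median(wy[sel])
    else: yr=np.median(wy[sel])
print("width",yl-yr)
O=(x0+155)*X+(yl+yr)/2*Y; print("origin",O,np.degrees(a))
st=lambda P:np.round([(P-O)@X,(P-O)@Y],1)
print("orange",st([580.8,19.]),"chock",st([505.9,110.3]),"block",st([566.6,194.3]))
# keyway
b=cv2.boundingRect
g=cv2.cvtColor(im,cv2.COLOR_BGR2GRAY)
mk=np.zeros_like(g); mk[190:212,230:272]=(g[190:212,230:272]<105)*255
n,l,S,C=cv2.connectedComponentsWithStats(mk)
for i in range(1,n):
    if S[i,4]>15: print(S[i],C[i],st(onz(c,C[i],79)[0]))
mw=mask(im,(0,0,150),(180,60,255),(412,200,450,240)); kk=big(mw); print("white",len(kk),cv2.boundingRect(kk.astype(np.float32).astype(int).reshape(-1,1,2)), onz(c,[mid(kk)],58))
np.savez("st.npz",O=O,a=a)
E
```

```text
near 101 11.243198 444.91936069811516
near 101 11.243198 444.93213
side 1 38 153.31512888374306 0.09161707405539334
side -1 37 -132.16307145126328 -0.0933359719065742
width 285.47820033500636
origin [586.33993927 127.34088469] 11.243198
orange [ -26.6 -105.2] chock [-82.2  -1. ] block [-6.3 69.5]
[231 190  32   6 103] [242.49514563 191.53398058] [20.9 15.8]
[237 195  25  11 178] [249.05617978 199.89325843] [-1.9  4. ]
[254 207  18   5  60] [264.13333333 209.55      ] [-31.4 -26.7]
white 41 (425, 211, 14, 12) [[ 553.20454319 -299.79666231]]
```

```bash
python3 - <<'E'
from h import *
z=np.load("st.npz");O,a=z["O"],float(z["a"]);X=np.array([np.cos(a),np.sin(a)]);Y=np.array([-X[1],X[0]])
O=O-1.7*X; np.savez("st.npz",O=O,a=a)
W=lambda x,y,zz:[*(O+x*X+y*Y),zz]
c=imaging.camera("side"); t=imaging.camera("top")
out=[]
for cc,(x0,y0,x1,y1),f in ((c,(220,145,370,295),4),(t,(190,160,315,265),4.8)):
    im=cc["img"].copy(); im=cv2.resize(im[y0:y1,x0:x1],None,fx=f,fy=f,interpolation=cv2.INTER_CUBIC)
    for P in [W(0,-30,79),W(0,30,79),W(-25,-105,66),W(-18,72,195),W(-18,52,195),W(-18,92,195),W(-108,0,46),W(0,-80,80),W(0,80,80)]:
        u=proj(cc,P)[0]; cv2.circle(im,tuple(int(v) for v in (u-[x0,y0])*f),3,(255,0,255),-1)
    out.append(cv2.resize(im[:, :],None,fx=1,fy=1)[:504 if cc is t else 600]); 
    cv2.imwrite("pics/b%d.png"%len(out),im)
h=600; a1=cv2.resize(out[0],(450,450));a2=cv2.resize(out[1],(350,294)); 
can=np.zeros((450,800,3),np.uint8);can[:,:450]=a1;can[:294,450:]=a2;cv2.imwrite("pics/b.png",can)
E
```

```text
(no output)
```

View pics/b1.png

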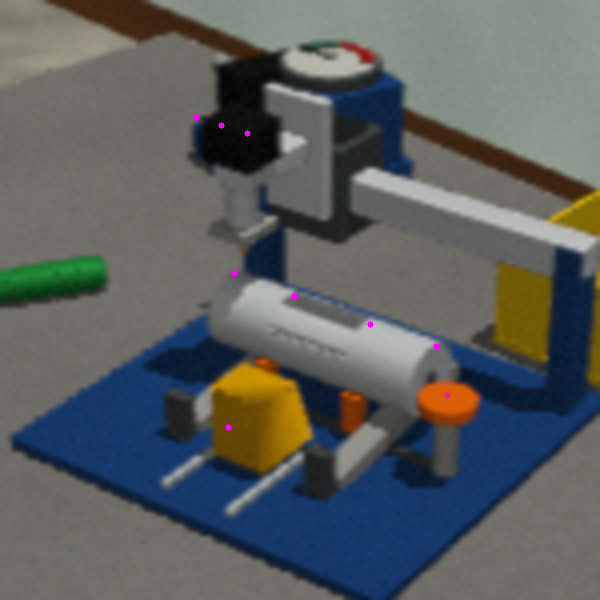

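```bash
python3 - <<'E'
from h import *
z=np.load("st.npz");O,a=z["O"],float(z["a"]);X=np.array([np.cos(a),np.sin(a)]);Y=np.array([-X[1],X[0]])
for n in("top","side"):
    c=imaging.camera(n); g=cv2.cvtColor(c["img"],cv2.COLOR_BGR2GRAY).astype(np.float32)
    def S(x,y,zz):
        u=proj(c,np.c_[O+np.outer(x,X)+np.outer(y,Y),zz+0*x]).astype(np.float32); return cv2.remap(g,u[:,0:1].copy(),u[:,1:2].copy(),cv2.INTER_LINEAR)[:,0]
    x=np.arange(-26,27,2.); print(n,"across",[(int(i),int(v)) for i,v in zip(x,S(x,0*x+4,79))])
    for xc in (-3,0,3):
        y=np.arange(-100,101,.5); v=S(0*y+xc,y,79); d=np.convolve(v,[1,1,1,0,-1,-1,-1],"same")
        e=lambda lo,hi,s: y[(y>=lo)&(y<=hi)][np.argmax(s*d[(y>=lo)&(y<=hi)])]
        print(n,xc,"keyway edges",[(round(e(-45,-10,s),1),round(e(10,50,-s),1)) for s in(1,-1)],[int(q) for q in v[(y>=-50)&(y<=56)][::8]])
E
```

```text
top across [(-26, 84), (-24, 99), (-22, 122), (-20, 133), (-18, 137), (-16, 143), (-14, 153), (-12, 154), (-10, 130), (-8, 85), (-6, 71), (-4, 70), (-2, 74), (0, 70), (2, 46), (4, 72), (6, 71), (8, 100), (10, 143), (12, 152), (14, 140), (16, 135), (18, 107), (20, 72), (22, 54), (24, 59), (26, 60)]
top -3 keyway edges [(np.float64(-22.0), np.float64(29.0)), (np.float64(-25.0), np.float64(34.0))] [180, 179, 179, 179, 179, 183, 135, 64, 71, 72, 72, 72, 73, 73, 73, 72, 72, 72, 71, 71, 66, 123, 181, 176, 176, 175, 176]
top 0 keyway edges [(np.float64(-20.5), np.float64(10.0)), (np.float64(-25.5), np.float64(34.0))] [178, 181, 178, 178, 179, 183, 132, 65, 75, 64, 67, 75, 62, 66, 73, 61, 63, 72, 74, 66, 64, 122, 180, 175, 175, 173, 175]
top 3 keyway edges [(np.float64(-19.0), np.float64(28.0)), (np.float64(-26.0), np.float64(33.5))] [169, 169, 168, 168, 169, 173, 119, 53, 65, 63, 61, 66, 65, 64, 58, 62, 62, 60, 70, 69, 58, 123, 171, 166, 167, 166, 167]
side across [(-26, 173), (-24, 175), (-22, 177), (-20, 179), (-18, 181), (-16, 179), (-14, 172), (-12, 159), (-10, 131), (-8, 109), (-6, 95), (-4, 94), (-2, 95), (0, 97), (2, 98), (4, 97), (6, 96), (8, 97), (10, 94), (12, 92), (14, 94), (16, 97), (18, 101), (20, 107), (22, 109), (24, 110), (26, 110)]
side -3 keyway edges [(np.float64(-13.5), np.float64(21.5)), (np.float64(-23.0), np.float64(35.5))] [186, 185, 186, 185, 186, 184, 169, 116, 92, 91, 91, 91, 90, 95, 93, 92, 95, 93, 91, 93, 101, 117, 166, 180, 184, 182, 183]
side 0 keyway edges [(np.float64(-10.0), np.float64(23.0)), (np.float64(-23.5), np.float64(36.5))] [184, 182, 183, 183, 184, 183, 169, 121, 95, 93, 95, 97, 92, 95, 95, 95, 96, 96, 95, 94, 100, 117, 164, 179, 179, 181, 179]
side 3 keyway edges [(np.float64(-10.0), np.float64(47.5)), (np.float64(-24.0), np.float64(36.0))] [177, 177, 176, 177, 181, 176, 172, 128, 101, 94, 96, 101, 94, 94, 100, 99, 99, 100, 99, 98, 101, 120, 162, 171, 174, 172, 172]
```

```bash
cat > go.py <<'E'
# usage: go.py s x y z yaw | w x y z yaw ; yaw = desired world angle of the jaw (tool z) axis in deg, mod 180 (s: station-relative)
import sys; from h import *
z=np.load("st.npz");O,a=z["O"],float(z["a"]);X=np.array([np.cos(a),np.sin(a)]);Y=np.array([-X[1],X[0]])
s=state(); T=R.from_quat(s["tcp_rot"]).as_matrix(); p=np.array(s["eef_pos"])
print("T",np.round(T,3).tolist(),"p",np.round(p,1),"station",np.round([(p[:2]-O)@X,(p[:2]-O)@Y],1),"t",s["time"],"F",np.round(s["ft_force"],1))
f,*v=sys.argv[1:]; v=list(map(float,v))
P=np.array([*(O+v[0]*X+v[1]*Y),v[2]]) if f=="s" else np.array(v[:3])
jy=np.degrees(np.arctan2(T[1,2],T[0,2])); want=v[3]+(np.degrees(a) if f=="s" else 0)
d=(want-jy+90)%180-90
print("shift tool m",np.round(T.T@(P-p)/1000,4),"turn about tool y (+ = ccw about y; tool y down)",round(-d,1))
E
python3 go.py s -140 0 120 0
```

```text
T [[-0.894, -0.0, -0.447], [0.447, -0.0, -0.894], [0.0, -1.0, 0.0]] p [246.  491.9 250.1] station [-261.1  423.9] t 0.4 F [-0.3 -0.1 -0.6]
shift tool m [-0.3555  0.1302  0.2606] turn about tool y (+ = ccw about y; tool y down) 52.2
```

```bash
python3 -m crank '[[-0.04,0,0.03,-8],[-0.08,0.0,0.06,-16],[-0.12,0.0,0.09,-24],[-0.16,0.0,0.12,-32],[-0.2,0.0,0.15,-37.8],[-0.24,0.0,0.18,-37.8],[-0.28,0.0,0.21,-37.8],[-0.32,0.0,0.24,-37.8],[-0.3555,0.0,0.2606,-37.8],[-0.3555,0.03,0.2606,-37.8]]' 0; python3 go.py s -140 0 52 90
```

```text
time: 1.4
eef_pos: [451.3, 96.6, 223.3]
tcp_rot: [-0.064, 0.704, -0.704, 0.07]
ft_force: [-0.1, 0.2, -1.2]
finger_gap: -0.1
T [[-0.982, 0.008, 0.19], [-0.19, 0.001, -0.982], [-0.008, -1.0, 0.0]] p [451.3  96.6 223.3] station [-136.7   -3.8] t 1.4 F [-0.1  0.2 -1.2]
shift tool m [ 0.0047  0.1713 -0.0038] turn about tool y (+ = ccw about y; tool y down) -0.3
```

```bash
python3 -m crank '[[0.003,0.045,-0.0038,0],[0.0047,0.09,-0.0038,0],[0.0047,0.13,-0.0038,0],[0.0047,0.155,-0.0038,0],[0.0047,0.171,-0.0038,0],[0.0047,0.171,-0.0038,0]]'; python3 go.py s -85 0 52 90; python3 - <<'E'
from h import *
c=imaging.camera("side"); cv2.imwrite("pics/c.png",cv2.resize(c["img"][150:300,200:380],None,fx=4,fy=4,interpolation=2))
E
```

```text
time: 2.0
eef_pos: [445.8, 98.8, 50.3]
tcp_rot: [0.066, -0.703, 0.704, -0.068]
ft_force: [0.2, -0.6, 0.3]
finger_gap: -0.2
T [[-0.982, 0.004, 0.189], [-0.189, -0.001, -0.982], [-0.003, -1.0, 0.002]] p [445.8  98.8  50.3] station [-141.7   -0.6] t 2.0 F [ 0.2 -0.6  0.3]
shift tool m [-0.0567 -0.0015 -0.0009] turn about tool y (+ = ccw about y; tool y down) -0.3
```

View pics/c.png

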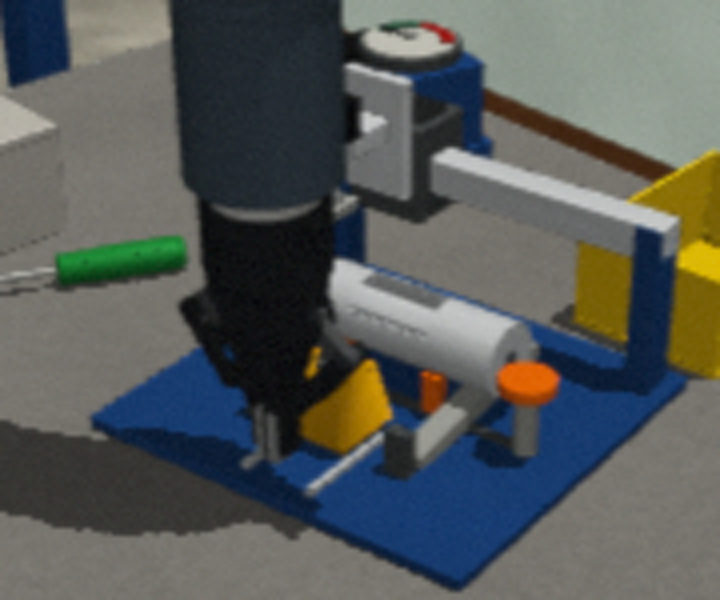

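The gripper stands squarely behind the chock at about (330,410), with a gap of roughly 20 mm. Next I push.

```bash
python3 -m crank '[[-0.012,0,-0.001,0],[-0.02,0,-0.001,0],[-0.026,0,-0.001,0],[-0.032,0,-0.001,0],[-0.038,0,-0.001,0],[-0.044,0,-0.001,0],[-0.05,0,-0.001,0],[-0.055,0,-0.001,0]]';  python3 -m crank '[[-0.003,0,0,0],[-0.005,0,0,0]]'; python3 -m crank '[[-0.003,0,0,0],[-0.004,0,0,0]]';python3 go.py s -72 0 52 90;python3 - <<'E'
from h import *
c=imaging.camera("side"); cv2.imwrite("pics/d.png",cv2.resize(c["img"][150:300,200:380],None,fx=4,fy=4,interpolation=2))
E
```

```text
time: 2.85
eef_pos: [499.2, 110.3, 51.8]
tcp_rot: [0.066, -0.704, 0.704, -0.068]
ft_force: [-6.7, 0.6, 2.8]
finger_gap: 0.2
time: 3.05
eef_pos: [502.6, 110.8, 51.4]
tcp_rot: [0.068, -0.703, 0.704, -0.066]
ft_force: [-6.5, 0.3, 4.2]
finger_gap: -0.2
time: 3.25
eef_pos: [505.2, 111.2, 51.1]
tcp_rot: [0.069, -0.703, 0.705, -0.065]
ft_force: [-6.4, -0.4, 4.0]
finger_gap: -0.1
T [[-0.982, -0.005, 0.188], [-0.188, -0.002, -0.982], [0.006, -1.0, 0.001]] p [505.2 111.2  51.1] station [-81.1  -0. ] t 3.25 F [-6.4 -0.4  4. ]
shift tool m [-0.0091 -0.0009 -0.0001] turn about tool y (+ = ccw about y; tool y down) -0.4
```

Still sliding at about 6.5 N. I'll continue in small steps until the force rises.

```bash
for i in 1 2; do :; done; python3 -m crank '[[-0.003,0,0,0],[-0.004,0,0,0]]'|sed -n '2p;4p'; python3 -m crank '[[-0.003,0,0,0],[-0.003,0,0,0]]'|sed -n '2p;4p'; python3 -m crank '[[-0.002,0,0,0],[-0.003,0,0,0]]'|sed -n '2p;4p'; python3 go.py s -72 0 52 90
```

```text
eef_pos: [507.8, 111.6, 50.9]
ft_force: [-6.6, 0.4, 4.5]
eef_pos: [509.5, 111.8, 50.6]
ft_force: [-5.3, -0.4, 3.5]
eef_pos: [511.0, 112.0, 50.4]
ft_force: [-5.3, -0.2, 4.2]
T [[-0.982, -0.016, 0.186], [-0.186, -0.004, -0.983], [0.016, -1.0, 0.001]] p [511.  112.   50.4] station [-75.1  -0.4] t 3.9 F [-5.3 -0.2  4.2]
shift tool m [-0.0031 -0.0016 -0.0004] turn about tool y (+ = ccw about y; tool y down) -0.5
```

```bash
for q in 1; do python3 -m crank '[[-0.003,0,0,0],[-0.004,0,0,0]]'|sed -n '2p;4p'; python3 -m crank '[[-0.003,0,0,0],[-0.004,0,0,0]]'|sed -n '2p;4p'; done; python3 - <<'E'
from h import *
c=imaging.camera("side"); cv2.imwrite("pics/d.png",cv2.resize(c["img"][150:300,200:380],None,fx=4,fy=4,interpolation=2))
E
```

```text
eef_pos: [512.8, 112.2, 50.1]
ft_force: [-9.0, -0.0, 6.6]
eef_pos: [512.9, 111.9, 49.4]
ft_force: [-16.1, 0.7, 12.3]
```

View pics/d.png

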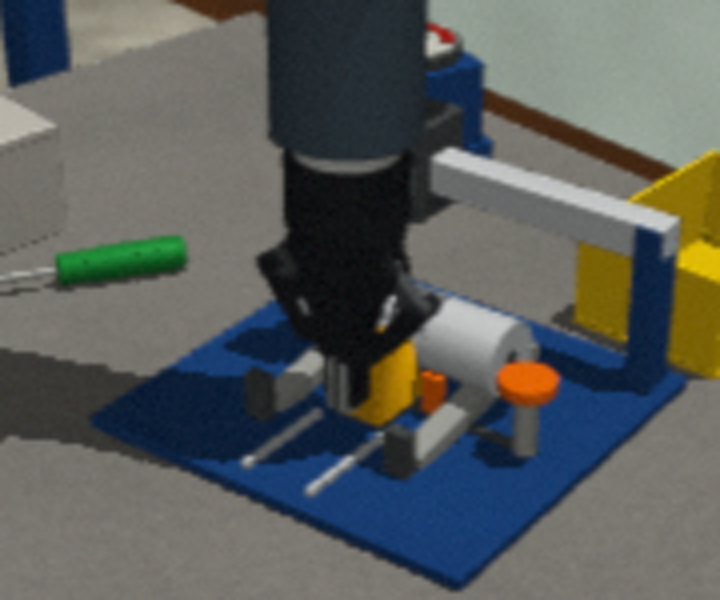

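The chock met the shaft: the force rose from 6 to 16 N and motion stopped after about 45 mm, and the picture shows it against the shaft at about (415,370). I'm backing off, going up, then over to the orange pad.

```bash
python3 -m crank '[[0.02,0,0,0],[0.03,-0.03,0,0],[0.03,-0.075,0,0],[0.03,-0.12,0,0],[0.03,-0.13,0,0]]'; python3 go.py s -26 -105 110 90
```

```text
time: 4.85
eef_pos: [490.3, 108.1, 186.2]
tcp_rot: [0.073, -0.703, 0.705, -0.059]
ft_force: [0.1, 0.4, -0.0]
finger_gap: 0.1
T [[-0.983, -0.019, 0.185], [-0.185, -0.004, -0.983], [0.02, -1.0, 0.001]] p [490.3 108.1 186.2] station [-96.2  -0.1] t 4.85 F [ 0.1  0.4 -0. ]
shift tool m [-0.0728  0.0749  0.1041] turn about tool y (+ = ccw about y; tool y down) -0.6
```

```bash
python3 -m crank '[[-0.025,0,0.035,-0.3],[-0.05,0.0,0.07,-0.6],[-0.0728,0.0,0.1041,-0.6],[-0.0728,0.03,0.1041,-0.6],[-0.0728,0.06,0.1041,-0.6],[-0.0728,0.075,0.1041,-0.6],[-0.0728,0.075,0.1041,-0.6]]'; python3 go.py s -26 -105 66 90;  python3 - <<'E'
from h import *
c=imaging.camera("side"); a=cv2.resize(c["img"][190:290,230:370],(560,400),interpolation=2); c=imaging.camera("top"); b=cv2.resize(c["img"][170:270,240:300],(240,400),interpolation=2); cv2.imwrite("pics/e.png",np.hstack([a,b]))
E
```

```text
time: 5.55
eef_pos: [578.2, 18.5, 107.0]
tcp_rot: [0.078, -0.703, 0.705, -0.06]
ft_force: [0.6, 0.9, 0.3]
finger_gap: -0.1
T [[-0.981, -0.025, 0.195], [-0.195, -0.005, -0.981], [0.025, -1.0, 0.0]] p [578.2  18.5 107. ] station [ -27.6 -105.2] t 5.55 F [0.6 0.9 0.3]
shift tool m [-0.0026  0.041  -0.0002] turn about tool y (+ = ccw about y; tool y down) -0.0
```

View pics/e.png

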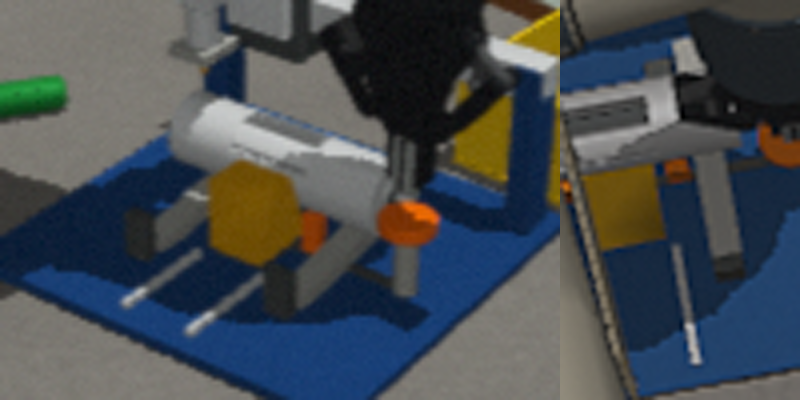

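The fingertip is centred above the orange pad at (408,222). The chock sits on the shaft at (255,210).

```bash
python3 -m crank '[[0,0.012,0,0],[0,0.02,0,0],[0,0.025,0,0],[0,0.03,0,0],[0,0.034,0,0],[0,0.038,0,0],[0,0.042,0,0],[0,0.042,0,0]]'; python3 -m crank '[[0,0.002,0,0],[0,0.003,0,0]]'|sed -n '2p;4p'
```

```text
time: 6.45
eef_pos: [579.5, 18.7, 67.9]
tcp_rot: [0.076, -0.703, 0.705, -0.063]
ft_force: [0.0, 0.0, -0.5]
finger_gap: 0.0
eef_pos: [579.8, 18.6, 66.8]
ft_force: [-8.4, 1.4, 21.1]
```

```bash
python3 -m crank '[[0,0.002,0,0],[0,0.002,0,0]]'|sed -n '2p;4p'; python3 -m crank '[[0,-0.03,0,0],[0,-0.07,0,0],[0,-0.12,0,0],[0,-0.15,0,0],[0,-0.16,0.0,0]]'; python3 go.py s 0 150 220 90;  python3 - <<'E'
from h import *
c=imaging.camera("side"); a=cv2.resize(c["img"][190:290,230:370],(560,400),interpolation=2); cv2.imwrite("pics/f.png",a)
m=mask(c["img"],(5,150,120),(18,255,255),(320,235,345,265)); z=np.load("st.npz")
k=big(m); print(mid(k),cv2.boundingRect(k.astype(int).astype(np.int32)))
O,a=z["O"],float(z["a"]);X=np.array([np.cos(a),np.sin(a)]);Y=np.array([-X[1],X[0]])
for h in(66,48): print(h,proj(c,[*(O-26*X-105*Y),h]))
E
```

```text
eef_pos: [579.7, 18.6, 66.9]
ft_force: [-7.8, 2.4, 17.0]
time: 7.35
eef_pos: [584.2, 19.4, 230.9]
tcp_rot: [0.073, -0.702, 0.705, -0.067]
ft_force: [0.6, -0.8, 0.3]
finger_gap: 0.3
T [[-0.98, -0.009, 0.197], [-0.197, -0.004, -0.98], [0.01, -1.0, 0.003]] p [584.2  19.4 230.9] station [ -21.5 -105.5] t 7.35 F [ 0.6 -0.8  0.3]
shift tool m [-0.0221  0.01   -0.2555] turn about tool y (+ = ccw about y; tool y down) 0.1
[331.36265432 251.24845679] (324, 246, 15, 12)
66 [[331.74970402 244.0248268 ]]
48 [[331.46889663 250.22881261]]
```

View pics/f.png

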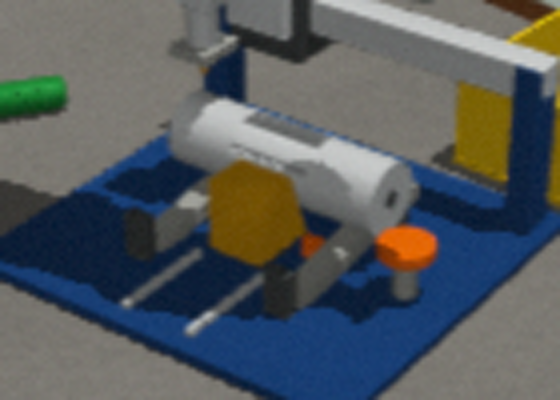

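The pad is down by the full 18 mm: its image point dropped 6 px, to row 251.2 against about 250 expected. The shaft rests on the chock. Next is the gauge, going over it to the +y side.

```bash
python3 -m crank '[[-0.01,-0.025,-0.03,0],[-0.02,-0.025,-0.075,0],[-0.022,-0.025,-0.12,0],[-0.022,-0.025,-0.165,0],[-0.022,-0.025,-0.21,0],[-0.022,-0.025,-0.25,0],[-0.022,-0.01,-0.2555,0],[-0.022,0.02,-0.2555,0],[-0.022,0.04,-0.2555,0],[-0.022,0.04,-0.2555,0]]'; python3 go.py s -3 40 187 90
```

```text
time: 8.4
eef_pos: [552.6, 273.1, 184.2]
tcp_rot: [0.077, -0.701, 0.706, -0.063]
ft_force: [0.1, 0.6, -0.3]
finger_gap: -0.1
T [[-0.98, -0.018, 0.197], [-0.197, -0.009, -0.98], [0.02, -1.0, 0.006]] p [552.6 273.1 184.2] station [ -3.  149.5] t 8.4 F [ 0.1  0.6 -0.3]
shift tool m [ 0.0003 -0.0022  0.1096] turn about tool y (+ = ccw about y; tool y down) 0.1
```

```bash
python3 -m crank '[[0,-0.003,0.015,0],[0,-0.003,0.03,0],[0,-0.003,0.04,0],[0,-0.003,0.05,0],[0,-0.003,0.06,0],[0,-0.003,0.07,0],[0,-0.003,0.08,0],[0,-0.003,0.09,0],[0,-0.003,0.098,0],[0,-0.003,0.104,0]]'; python3 go.py s -3 40 187 90;  python3 - <<'E'
from h import *
c=imaging.camera("side"); a=cv2.resize(c["img"][160:260,250:350],(600,600),interpolation=2);cv2.imwrite("pics/g.png",a)
E
```

```text
time: 9.4
eef_pos: [573.5, 170.9, 188.4]
tcp_rot: [0.076, -0.701, 0.706, -0.064]
ft_force: [-0.4, 5.7, 2.8]
finger_gap: -0.1
T [[-0.98, -0.017, 0.197], [-0.196, -0.008, -0.98], [0.018, -1.0, 0.005]] p [573.5 170.9 188.4] station [-2.4 45.3] t 9.4 F [-0.4  5.7  2.8]
shift tool m [0.0005 0.0014 0.0052] turn about tool y (+ = ccw about y; tool y down) 0.1
```

View pics/g.png

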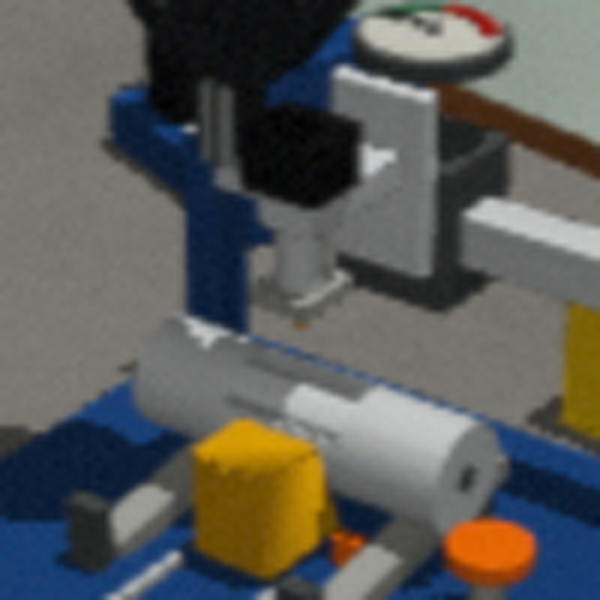

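The brass probe tip is at crop (300,325), which is side pixel (300,214). I'll compare its y with the keyway middle in the same view (6.5).

```bash
python3 - <<'E'
from h import *
z=np.load("st.npz");O,a=z["O"],float(z["a"]);X=np.array([np.cos(a),np.sin(a)]);Y=np.array([-X[1],X[0]])
c=imaging.camera("side")
m=mask(c["img"],(8,80,60),(25,255,255),(292,206,308,220)); ys,xs=np.nonzero(m); print(list(zip(xs,ys)))
for uv in ([[300,213.9]],[[xs.mean(),ys.mean()]]):
    p=onz(c,uv,101)[0]-O; print(uv,p@X,p@Y)
t=imaging.camera("top"); m=mask(t["img"],(0,0,0),(180,255,40),(210,165,260,215)); cv2.imwrite("pics/h.png",cv2.resize(t["img"][140:220,180:280],None,fx=6,fy=6,interpolation=2))
E
```

```text
[(np.int64(299), np.int64(214)), (np.int64(300), np.int64(214)), (np.int64(301), np.int64(214))]
[[300, 213.9]] 0.338021711276405 9.776884725297657
[[np.float64(300.0), np.float64(214.0)]] -0.09512136097094448 9.46194956614943
```

```bash
python3 - <<'E'
from h import *
z=np.load("st.npz");O,a=z["O"],float(z["a"]);X=np.array([np.cos(a),np.sin(a)]);Y=np.array([-X[1],X[0]])
c=imaging.camera("side"); g=cv2.cvtColor(c["img"],cv2.COLOR_BGR2GRAY).astype(np.float32)
y=np.arange(-50,60,4.)
for x in(-3,0,3):
    u=proj(c,np.c_[O+x*X+np.outer(y,Y),79+0*y]).astype(np.float32); print(x,[(int(i),int(v)) for i,v in zip(y,cv2.remap(g,u[:,:1].copy(),u[:,1:].copy(),1)[:,0])])
E
```

```text
-3 [(-50, 197), (-46, 198), (-42, 197), (-38, 197), (-34, 197), (-30, 197), (-26, 183), (-22, 127), (-18, 101), (-14, 102), (-10, 102), (-6, 101), (-2, 102), (2, 97), (6, 99), (10, 96), (14, 92), (18, 95), (22, 93), (26, 93), (30, 88), (34, 92), (38, 99), (42, 101), (46, 102), (50, 103), (54, 118), (58, 165)]
0 [(-50, 196), (-46, 196), (-42, 195), (-38, 195), (-34, 195), (-30, 197), (-26, 184), (-22, 126), (-18, 101), (-14, 101), (-10, 101), (-6, 100), (-2, 101), (2, 100), (6, 98), (10, 99), (14, 100), (18, 99), (22, 101), (26, 98), (30, 94), (34, 90), (38, 96), (42, 99), (46, 103), (50, 101), (54, 125), (58, 174)]
3 [(-50, 192), (-46, 191), (-42, 191), (-38, 190), (-34, 192), (-30, 191), (-26, 187), (-22, 139), (-18, 106), (-14, 103), (-10, 102), (-6, 101), (-2, 102), (2, 103), (6, 101), (10, 102), (14, 102), (18, 102), (22, 102), (26, 102), (30, 100), (34, 91), (38, 94), (42, 97), (46, 105), (50, 113), (54, 111), (58, 171)]
```

```bash
python3 -m crank '[[0,0,0.002,0],[0,0,0.0045,0],[0,0,0.0055,0],[0,0,0.0055,0]]'; python3 - <<'E'
from h import *
z=np.load("st.npz");O,a=z["O"],float(z["a"]);X=np.array([np.cos(a),np.sin(a)]);Y=np.array([-X[1],X[0]])
s=state();print((np.array(s["eef_pos"][:2])-O)@Y)
c=imaging.camera("side")
m=mask(c["img"],(8,60,60),(28,255,255),(290,206,312,222)); ys,xs=np.nonzero(m); print(list(zip(xs.tolist(),ys.tolist())))
p=onz(c,[[xs.mean(),ys.mean()]],101)[0]-O; print(p@X,p@Y)
t=imaging.camera("top"); m=mask(t["img"],(0,0,0),(180,255,45),(215,165,262,212)); 
cv2.imwrite("pics/h.png",cv2.resize(np.hstack([t["img"][140:220,190:290],c["img"][160:240,250:350]]),None,fx=4,fy=4,interpolation=2))
E
```

```text
time: 10.0
eef_pos: [574.1, 165.0, 187.6]
tcp_rot: [0.077, -0.701, 0.707, -0.063]
ft_force: [-0.7, 3.5, -0.4]
finger_gap: -0.3
39.355227012807504
[(300, 214), (301, 214), (302, 214), (301, 215), (302, 215)]
-0.015906248729609773 5.735945689015039
```

Probe y is 5.7 against keyway 6.5 in the side view, and 4.9 against 5.2 from the arm pose, so both agree within 1 mm. Next I back off, lift, move over and press.

```bash
python3 -m crank '[[0,0,-0.012,0],[0,-0.02,-0.015,0],[0,-0.05,-0.012,0],[0,-0.055,0.01,0],[0,-0.055,0.034,0],[0,-0.055,0.034,0],[0,-0.045,0.034,0],[0,-0.035,0.034,0],[0,-0.035,0.034,0]]'; python3 go.py s -1 5.2 179 90
```

```text
time: 11.0
eef_pos: [580.1, 132.4, 220.1]
tcp_rot: [0.079, -0.7, 0.707, -0.061]
ft_force: [-0.1, 0.1, 0.2]
finger_gap: -0.2
T [[-0.98, -0.023, 0.197], [-0.197, -0.012, -0.98], [0.025, -1.0, 0.008]] p [580.1 132.4 220.1] station [-3.4  6.2] t 11.0 F [-0.1  0.1  0.2]
shift tool m [-0.0034  0.0411  0.0007] turn about tool y (+ = ccw about y; tool y down) 0.1
```

```bash
python3 -m crank '[[-0.002,0.005,0,0],[-0.003,0.01,0.001,0],[-0.003,0.015,0.001,0],[-0.003,0.02,0.001,0],[-0.003,0.025,0.001,0],[-0.003,0.03,0.001,0],[-0.003,0.034,0.001,0],[-0.003,0.038,0.001,0],[-0.003,0.04,0.001,0]]'; python3 -m crank '[[0,0.002,0,0],[0,0.003,0,0]]'|sed -n '2p;4p'
```

```text
time: 11.9
eef_pos: [582.9, 131.6, 180.1]
tcp_rot: [0.078, -0.7, 0.707, -0.062]
ft_force: [1.6, 2.6, 4.8]
finger_gap: 0.4
eef_pos: [583.0, 131.6, 178.8]
ft_force: [-4.8, 3.4, 16.4]
```

```bash
python3 -m crank '[[0,0.002,0,0],[0,0.003,0,0]]'|sed -n '2p;4p';python3 -m crank '[[0,0.002,0,0],[0,0.002,0,0]]'|sed -n '2p;4p'; python3 -m crank '[[0,-0.03,0,0],[0,-0.08,0,0],[-0.0,-0.12,0.04,0],[0.0,-0.12,0.09,0],[0.0,-0.12,0.14,0],[0.0,-0.12,0.19,0],[0.0,-0.12,0.24,0],[0.0,-0.12,0.28,0]]'; python3 - <<'E'
from h import *
c=imaging.camera("side"); t=imaging.camera("top")
cv2.imwrite("pics/i.png",np.hstack([cv2.resize(t["img"][130:210,190:270],(400,400),interpolation=2),cv2.resize(c["img"][170:250,260:340],(400,400),interpolation=2)]))
cv2.imwrite("pics/dial.png",cv2.resize(t["img"][125:180,195:265],(700,550),interpolation=2))
E
```

```text
eef_pos: [583.0, 131.6, 178.6]
ft_force: [-7.5, 3.3, 20.6]
eef_pos: [582.9, 131.6, 178.8]
ft_force: [-3.7, 2.5, 12.8]
time: 13.3
eef_pos: [639.4, -144.3, 299.4]
tcp_rot: [0.078, -0.7, 0.707, -0.063]
ft_force: [1.4, 0.2, -0.3]
finger_gap: -0.3
```

View pics/i.png

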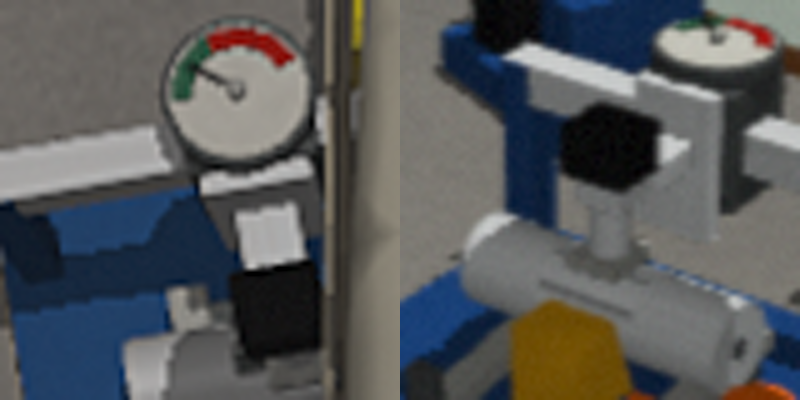

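The dial shows the needle from the hub at crop (236,90) to its tip at (193,67). That is about 28° above image-left plus the station's 11° of yaw, so about 0.69 rad and a depth of about 10.5 mm. The needle is inside the green part, so the marker goes to the green plate. In the side half the foot sits on the shaft over the keyway at (605,258).

```bash
python3 go.py w 607.6 -293.9 49 96; python3 - <<'E'
from h import *
t=imaging.camera("top"); im=t["img"]
hub=None
m=mask(im,(0,0,150),(180,50,255),(215,130,260,165)); 
c=np.array([190+236/5,130+90/5]); tip=np.array([190+193/5,130+67/5]); P=onz(t,[c,tip],203); d=P[1]-P[0]
print("needle deg from +y cw",101.243-np.degrees(np.arctan2(d[1],d[0])),np.linalg.norm(d))
for z in(200,0): print("can",onz(t,[[388,113]],z))
E
```

```text
T [[-0.981, -0.022, 0.192], [-0.192, -0.012, -0.981], [0.024, -1.0, 0.008]] p [ 639.3 -147.3  298.1] station [ 1.000e-01 -2.797e+02] t 13.4 F [-0.3  1.   0.1]
shift tool m [0.0532 0.2515 0.1358] turn about tool y (+ = ccw about y; tool y down) 5.1
needle deg from +y cw 39.63806614481706 21.34056596063151
can [[ 749.11742141 -181.22588821]]
can [[ 839.12094031 -209.02285089]]
```

```bash
python3 -m crank '[[0.02,0.03,0.045,2],[0.04,0.06,0.09,5.1],[0.0532,0.09,0.1358,5.1],[0.0532,0.135,0.1358,5.1],[0.0532,0.18,0.1358,5.1],[0.0532,0.22,0.1358,5.1],[0.0532,0.245,0.1358,5.1],[0.0532,0.2515,0.1358,5.1],[0.0532,0.2515,0.1358,5.1]]'; python3 go.py w 514.1 -303.7 49 96; python3 - <<'E'
from h import *
c=imaging.camera("side"); t=imaging.camera("top")
cv2.imwrite("pics/j.png",np.hstack([cv2.resize(t["img"][160:280,380:480],(400,480),interpolation=2),cv2.resize(c["img"][270:390,380:480],(400,480),interpolation=2)]))
E
```

```text
time: 14.35
eef_pos: [607.5, -290.4, 48.4]
tcp_rot: [0.046, -0.703, 0.709, -0.029]
ft_force: [0.3, 0.4, 1.3]
finger_gap: 0.2
T [[-0.994, -0.024, 0.107], [-0.106, -0.011, -0.994], [0.025, -1.0, 0.008]] p [ 607.5 -290.4   48.4] station [ -59.  -413.8] t 14.35 F [0.3 0.4 1.3]
shift tool m [0.0943 0.0018 0.0033] turn about tool y (+ = ccw about y; tool y down) 0.1
```

View pics/j.png

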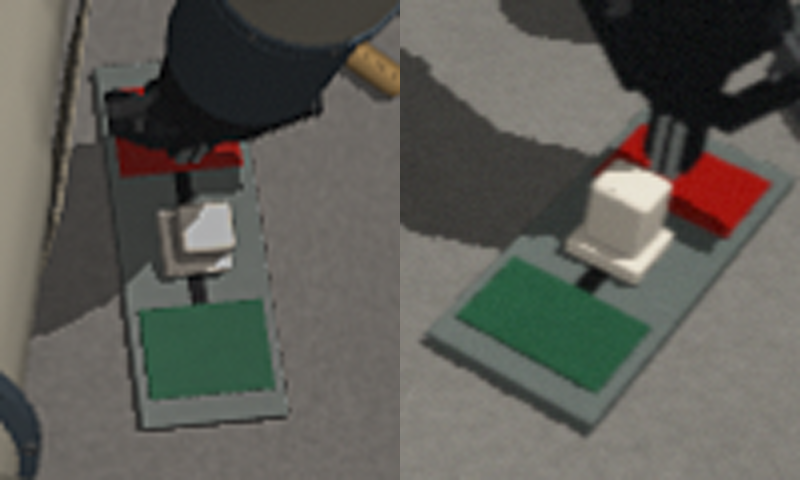

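The closed fingers stand just behind the marker on its red side, at about (670,150), in line with the track. I push toward green.

```bash
python3 -m crank '[[0.01,0,0.003,0],[0.02,0,0.003,0],[0.03,0,0.003,0],[0.04,0,0.003,0],[0.05,0,0.003,0],[0.06,0,0.003,0],[0.07,0,0.003,0],[0.08,0,0.003,0],[0.088,0,0.003,0],[0.09,0,0.003,0]]'; python3 go.py w 514.1 -303.7 49 96; cat > mk.py <<'E'
from h import *
C=np.array([557.9,-299.1]);u=np.array([.9943,.105]); v=np.array([-u[1],u[0]])
c=imaging.camera("side"); t=imaging.camera("top")
# white top face of the marker in both views; expected pixel of top centre at target
for n,cc in(("side",c),("top",t)):
    T=proj(cc,[*(C-70*u),58])[0]; x,y=T.astype(int)
    m=mask(cc["img"],(0,0,140),(180,70,255),(x-22,y-22,x+22,y+22)); k=big(m); w=onz(cc,k,58)-C
    s=w@u; r=cv2.minAreaRect(onz(cc,k,58).astype(np.float32)); print(n,"target px",T,"blob",mid(k),"s range",s.min(),s.max(),"v",(w@v).min(),(w@v).max())
cv2.imwrite("pics/k.png",np.hstack([cv2.resize(t["img"][160:280,380:480],(400,480),interpolation=2),cv2.resize(c["img"][270:390,380:480],(400,480),interpolation=2)]))
E
python3 mk.py
```

```text
time: 15.45
eef_pos: [519.1, -303.9, 53.1]
tcp_rot: [0.045, -0.702, 0.71, -0.031]
ft_force: [2.6, -0.7, -0.8]
finger_gap: -0.3
T [[-0.994, -0.019, 0.106], [-0.106, -0.013, -0.994], [0.021, -1.0, 0.01]] p [ 519.1 -303.9   53.1] station [-148.3 -409.8] t 15.45 F [ 2.6 -0.7 -0.8]
shift tool m [ 0.0049  0.0041 -0.0008] turn about tool y (+ = ccw about y; tool y down) 0.1
side target px [421.82329638 332.15153476] blob [425.34593838 343.57843137] s range -123.05467854793197 -63.079162761745344 v -33.69018506395185 -2.515138254987408
top target px [435.09184205 243.21514254] blob [439.95833333 244.33333333] s range -79.58332716448051 -63.67766495727706 v -14.828229783828005 -5.518055868645897
```

```bash
python3 -m crank '[[0.002,0.003,0,0],[0.004,0.003,0,0],[0.005,0.003,0,0],[0.005,0.003,0,0]]'; python3 -m crank '[[-0.02,0,0,0],[-0.025,-0.04,0,0],[-0.025,-0.09,0,0],[-0.025,-0.14,0,0],[-0.06,-0.16,-0.04,0],[-0.09,-0.16,-0.08,0],[-0.13,-0.16,-0.1,0]]'; python3 mk.py
```

```text
time: 15.95
eef_pos: [514.0, -304.3, 49.8]
tcp_rot: [0.045, -0.702, 0.71, -0.03]
ft_force: [3.0, -0.7, -1.3]
finger_gap: 0.1
time: 16.65
eef_pos: [634.7, -187.5, 207.6]
tcp_rot: [0.045, -0.702, 0.71, -0.03]
ft_force: [1.3, -1.9, -0.2]
finger_gap: -0.1
side target px [421.82329638 332.15153476] blob [423.06516291 338.37656642] s range -126.96464583472203 -58.135987046123425 v -33.69018506395185 14.350583982046068
top target px [435.09184205 243.21514254] blob [435.19421488 243.52066116] s range -84.52894699857914 -57.12468658726523 v -14.828229783828005 14.444174676234956
```

View pics/k.png

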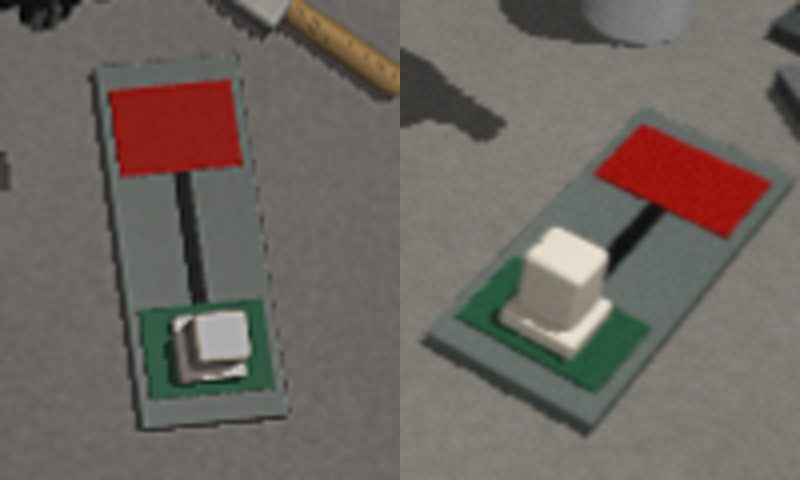

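The marker is in the middle of the green plate: its top face spans s from -84.5 to -57.1, centre -70.8 against -70. I've used all 12 viewed pictures, so the last check of the station before handing in is numeric.

```bash
python3 - <<'E'
from h import *
from rig import ticket
z=np.load("st.npz");O,a=z["O"],float(z["a"]);X=np.array([np.cos(a),np.sin(a)]);Y=np.array([-X[1],X[0]])
c=imaging.camera("side"); t=imaging.camera("top")
k=big(mask(c["img"],(5,150,120),(18,255,255),(320,235,345,265))); print("pad",mid(k),"(was 331.4,251.2)")
new=cv2.resize(np.hstack([cv2.resize(t["img"][130:210,190:270],(400,400),interpolation=2),cv2.resize(c["img"][170:250,260:340],(400,400),interpolation=2)]),None,fx=1,fy=1)
d=cv2.absdiff(new,cv2.imread("pics/i.png")).max(2); print("diff dial region",d[20:160,165:310].mean(),"side gauge/shaft/chock",d[60:,440:].mean(), "frac>60",(d[60:,440:]>60).mean())
ref=cv2.imread("pics/top0.png"); D=cv2.absdiff(t["img"],ref).max(2)
for n,(x0,y0,x1,y1) in dict(spanner=(355,250,395,325),driver=(112,200,162,280),bar=(140,280,200,330),box=(470,270,525,328),brush=(412,132,485,188),blue=(410,330,465,440),can=(370,98,405,155)).items(): print(n,round(D[y0:y1,x0:x1].mean(),1),round((D[y0:y1,x0:x1]>50).mean(),3))
s=state(); print(s["time"],s["ft_force"],np.abs(s["dq"]).max())
E
```

```text
pad [331.25609756 252.19715447] (was 331.4,251.2)
diff dial region 0.9442364532019705 side gauge/shaft/chock 8.23263888888889 frac>60 0.03791666666666667
spanner 4.9 0.0
driver 4.1 0.0
bar 16.9 0.076
box 4.2 0.0
brush 10.5 0.075
blue 4.7 0.0
can 60.4 0.472
16.85 [ 0.04475308 -0.61786694 -0.46488928] 0.03230763157115969
```

```bash
python3 - <<'E'
from h import *
for n,boxes in (("side",dict(bar=(172,224,196,275),can=(422,192,472,285),brush=(470,280,530,350),shaft=(266,212,340,256))),("top",dict(bar=(140,280,200,330)))):
    r=cv2.imread(f"pics/{n}0.png"); im=imaging.camera(n)["img"]
    for k,(x0,y0,x1,y1) in boxes.items():
        A,B=[cv2.cvtColor(q[y0:y1,x0:x1],cv2.COLOR_BGR2GRAY).astype(np.float32) for q in(r,im)]
        (dx,dy),resp=cv2.phaseCorrelate(A,B,cv2.createHanningWindow(A.shape[::-1],cv2.CV_32F)); print(n,k,"shift px",round(dx,2),round(dy,2),"resp",round(resp,2),"diff",np.abs(A-B).mean())
E
```

```text
side bar shift px 0.06 -0.03 resp 1.03 diff 12.599673
side can shift px 0.02 -0.11 resp 0.55 diff 22.361935
side brush shift px -0.01 0.12 resp 1.0 diff 10.889048
side shaft shift px 1.52 0.19 resp 0.32 diff 24.493858
top bar shift px -0.29 -0.28 resp 0.67 diff 5.563801
```

Nothing else on the bench has moved; the differences are arm shadow and occlusion. I'm handing in.

```bash
python3 -c "
from rig import ticket; print(ticket.close_job())"
```

```text
the job is handed in; nothing more can be done
None
```

I did the job in the order asked and handed it in at about 17 s of the 58 s allowed. The keyway measured about 10.5 mm deep, so the white marker is on the green plate.

- **Chock:** I pushed it until it met the shaft, after about 45 mm. The force rose from about 6 to 16 N and it stopped moving.
- **Stop pad:** I pressed it the full 18 mm. The shaft stayed on the chock and did not roll.
- **Gauge:** I slid it over the keyway. The probe was within about 1 mm of the middle, by both the camera and the arm's position. Pressed down about 35 mm, it stopped firmly at up to 21 N, and I left it seated.
- **Dial:** The needle read about 0.69 rad, inside the green part.
- **Marker:** Its centre is about 1 mm from the middle of the green plate.

**Last checks:**
- The dial picture had not changed since I read it.
- The bar, can and brush had not moved, by image alignment. The spanner, screwdriver, box and blue look-alike matched the first pictures.
- The robot was clear of everything, with about 0 N on the wrist.

**Less certain:**
- The stop pad's image point was 1 px lower than right after pressing, which I put down to lighting.
- An alignment check on the shaft was inconclusive because the gauge now covers part of it. The last picture viewed of it, after seating the gauge, showed it resting on the chock.
- I had used all 12 pictures, so the final station check was numeric only.

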